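# Find the rocking corner of the riveting plate and press its shim flat

## Robot

A 6-joint arm with a two-finger parallel gripper is mounted at the origin on the work surface. World frame = base frame: x ahead of the robot, y to its left, z up, the work surface at z = 0. Lengths are in mm, angles in rad, forces in N, time in s.
With the tool pointing down it reaches from about 350 to 775 mm from the base axis. Payload 7.3 kg.
Tool frame: the origin (TCP) lies midway between the tips of the shut fingers; the grasp point (between the pads) lies 19 mm behind it (bot.hold_point_z is the distance from the TCP to the grasp point, in mm); z points along the fingers, y is the direction in which the jaws open and shut (so a half turn about z gives the same grasp; the last joint's range is limited). The gripper opens to 92 mm and grips with 3 to 60 N. Pads are 19 mm wide; open, the fingers measure 130 mm over their backs; the gripper's body (75 mm by 190 mm) begins 47 mm behind the grasp point.
Start: joints at [1.047, 0.342, 1.524, -0, 1.275, -0.146], TCP at [193.647, 488.002, 226.741] pointing down, gripper open.
Joint ranges: [-2.53, 2.53], [-0.77, 2.02], [0.04, 2.7], [-1, 4.14], [0.28, 2.66], [-3.11, 3.11]. Speed limits (rad/s): [2.57, 2.57, 3.14, 3.14, 3.14, 3.14].

## Interface

Orientations are given as [roll, pitch, yaw] about the fixed x, y, z axes, in that order (R = Rz(yaw) Ry(pitch) Rx(roll)).
In Python, from plant import bot gives the robot as it stands.
- The arm moves only by the tool servo_tool, never from a script. Its argument "series" is a list of rows, each a list of 5 numbers: the opening, from 0 (shut) to 1 (fully open), then the shift along the tool's x, y, z each as a share of 50 mm, from -1 to 1, then the turn about the tool's z as a share of 90 degrees, from -1 to 1. In form: [[gripper, tx, ty, tz, spin], ...]. A call has 1 to 20 rows; each row shifts and turns the commanded pose from where the row before left it, along the tool's axes as they then stand; what a row does not reach is not made up. A row lasts 1/8 s, in which the tool goes at most 62.5 mm and 10.7 degrees, less where a joint would pass 70% of its speed; a pose out of reach is approached as far as the arm can. A call with a number of a shift or a turn outside -1 to 1 is refused whole. A call with a gripper value outside its range is refused whole. The fingers move at their own pace and stop on an object; the grip force is fixed at half the most. Time passes only in rows, so rows that do not move let the fingers close. It gives the time, the measured TCP pose, the force and the opening at its end, in the units of the state.
- bot.get_obs(): the state, without advancing time (a new reading comes with each control period).
- bot.capture(name): name is "scene" or "top" or "wrist"; returns the picture (480x640x3 uint8, red, green, blue); there is no depth.
- bot.camera_model(name): a dict with "mtx" (3x3 intrinsics, pixels), "world_from_camera" (4x4, takes a point from camera to world coordinates). Camera axes: x right, y up, looking along -z (the intrinsics and any distortion apply to the point x, -y, -z); pixel columns grow to the right and rows downward; lengths in mm; the calibration is good to about 2 mm. The wrist camera is an equidistant fisheye: a pixel r from the principal point sees the ray r / f radians off the axis. A picture is of the moment at which its call begins: read the wrist's pose just before it. camera_model takes no time and is no camera call; for the wrist camera it gives the pose at the moment of the call.
- bot.close_job(): hands the job in, once; it reports no verdict.
Trained networks look in the newest picture that a camera, given by its name, has taken for a name from the list of things; names that differ only in an ending like _2 or _b are one class to them, and where a whole thing is asked for, a point or a joint stands for the part that bears it (a point fixed in the world has none). Each returns a list of dicts, best first, with "p" (0 to 1); they miss things now and then, are a little off and sometimes report something else, mostly with a low value. They report only what shows in the picture. A call takes as long as a camera call.
- bot.outline_of(camera, label): "mask" (480x640 bool, what is visible of it).
- bot.pinpoint(camera, label): "point" ([x, y, z] in mm, in the coordinates of the camera as it stood for that picture, good to about 4 mm: a listed point, or the origin of a listed thing).
The state is a dict: "time": time; "joint_positions": joint angles; "dq": joint speeds; "tau": joint torques, N m; "tool_pos": TCP position; "tcp_rot": TCP orientation; "contact_force": force on the tool from outside, world axes, zero at the start; "moment": the same for the moment, N m; "grip_width": finger opening in mm.
Only numpy, scipy, OpenCV 4.12 (cv2) and the standard library are available. Lean on these libraries where they do the work, as an engineer would, in place of code of your own. Each camera call takes 0.05 s, during which the arm holds its last target.

## Task

The steel plate of the riveting stand rocks at one corner: with the fingertips, press its corners one after another until one sinks and stays down. Leave it down, and press the thumb tab of that corner's own shim fully flat, so that it lifts the corner and the plate is level again. Leave the other three shims sticking up, and the hammer, jar and buckle where they are; nothing is to be picked up.

Things in the scene. Friction and masses are not known exactly. Their poses are not given: they have to be found in the camera images.
- stand: Beech base board of a riveting stand, fixed to the bench: 200 mm (its x) x 320 mm (its y) x 20 mm high. Origin: centre of its underside, on the bench; z up. At yaw 0 its x points away from the robot and its y to the robot's left; its yaw stays within 0.35 rad. It carries the plate, and four hinged shims whose tabs stick out along the plate's two long sides (+y and -y), one near each corner.
- plate: Steel plate 160 (x) x 190 (y) x 12 mm centred on the stand, same axes; origin: centre of its underside, 48.5 mm above the bench. In its middle an anvil 52 mm wide, 14 mm high; 12 mm pins 50 mm either side in y. On a stiff pivot over 4 hidden feet, one 4 mm short: that corner sinks 4 mm under 4 N (press with 6 or more) and STAYS down, its opposite rises as much (pressing that tips it back). Firm corners hardly move.
- corner_a (a point): Point to press on the plate's top at its near left corner as seen from the robot: -63 mm in x and +78 mm in y of the stand, 60.5 mm above the bench while level. The plate's edges lie 17 mm beyond it both ways.
- corner_b (a point): Point to press on the plate's top at its far left corner as seen from the robot: +63 mm in x and +78 mm in y of the stand, 60.5 mm above the bench while level. The plate's edges lie 17 mm beyond it both ways.
- corner_c (a point): Point to press on the plate's top at its far right corner as seen from the robot: +63 mm in x and -78 mm in y of the stand, 60.5 mm above the bench while level. The plate's edges lie 17 mm beyond it both ways.
- corner_d (a point): Point to press on the plate's top at its near right corner as seen from the robot: -63 mm in x and -78 mm in y of the stand, 60.5 mm above the bench while level. The plate's edges lie 17 mm beyond it both ways.
- shim_a (a joint): Hinged steel cam shim of the near left corner (corner_a): its thumb tab sticks out from under the plate's +y side. 0 = tab sloping up at 0.8 rad (starts at 0 to 0.1), 0.8 rad = pressed flat (level, its stop). Turning it down raises a cam under the plate, which lifts that corner back level and locks. It moves with about 2 to 5 N on the tab and stays where it is left.
- tab_a (a point): Top of shim_a's tab, 48 mm from its hinge. Hinge axis along the stand's x, at x = -40, y = +88 mm, 30 mm above the bench. Tab 26 mm wide (x), 4 thick, its end 62 mm from the hinge (76 mm above the bench while up). This point: up, 65 mm above the bench, 32 out from the hinge; flat, 32 above, 48 out. Pressing straight down 38 mm out from the hinge until the fingertips are 32 mm above the bench lays it flat.
- shim_b (a joint): Hinged steel cam shim of the far left corner (corner_b): its thumb tab sticks out from under the plate's +y side. 0 = tab sloping up at 0.8 rad (starts at 0 to 0.1), 0.8 rad = pressed flat (level, its stop). Turning it down raises a cam under the plate, which lifts that corner back level and locks. It moves with about 2 to 5 N on the tab and stays where it is left.
- tab_b (a point): Top of shim_b's tab, 48 mm from its hinge. Hinge axis along the stand's x, at x = +40, y = +88 mm, 30 mm above the bench. Tab 26 mm wide (x), 4 thick, its end 62 mm from the hinge (76 mm above the bench while up). This point: up, 65 mm above the bench, 32 out from the hinge; flat, 32 above, 48 out. Pressing straight down 38 mm out from the hinge until the fingertips are 32 mm above the bench lays it flat.
- shim_c (a joint): Hinged steel cam shim of the far right corner (corner_c): its thumb tab sticks out from under the plate's -y side. 0 = tab sloping up at 0.8 rad (starts at 0 to 0.1), 0.8 rad = pressed flat (level, its stop). Turning it down raises a cam under the plate, which lifts that corner back level and locks. It moves with about 2 to 5 N on the tab and stays where it is left.
- tab_c (a point): Top of shim_c's tab, 48 mm from its hinge. Hinge axis along the stand's x, at x = +40, y = -88 mm, 30 mm above the bench. Tab 26 mm wide (x), 4 thick, its end 62 mm from the hinge (76 mm above the bench while up). This point: up, 65 mm above the bench, 32 out from the hinge; flat, 32 above, 48 out. Pressing straight down 38 mm out from the hinge until the fingertips are 32 mm above the bench lays it flat.
- shim_d (a joint): Hinged steel cam shim of the near right corner (corner_d): its thumb tab sticks out from under the plate's -y side. 0 = tab sloping up at 0.8 rad (starts at 0 to 0.1), 0.8 rad = pressed flat (level, its stop). Turning it down raises a cam under the plate, which lifts that corner back level and locks. It moves with about 2 to 5 N on the tab and stays where it is left.
- tab_d (a point): Top of shim_d's tab, 48 mm from its hinge. Hinge axis along the stand's x, at x = -40, y = -88 mm, 30 mm above the bench. Tab 26 mm wide (x), 4 thick, its end 62 mm from the hinge (76 mm above the bench while up). This point: up, 65 mm above the bench, 32 out from the hinge; flat, 32 above, 48 out. Pressing straight down 38 mm out from the hinge until the fingertips are 32 mm above the bench lays it flat.
- hammer: Bystander: hammer, 220 mm, lying beside the stand on its +y side; origin under its middle.
- jar: Bystander: closed glass jar, 52 mm wide, 65 mm high, standing on the stand's -y side; origin: centre of its underside.
- buckle: Bystander: flat brass buckle frame 48 x 60 x 6 mm, lying beyond the stand's +x side; origin: centre of its underside.

How it is judged:
By the outcome, as a careful person would: the job done as asked, in the order asked, and still so for the second after the job is handed in, with the robot touching nothing.
It also fails if it takes over 51 s, if anything falls off the work surface, if the arm or the gripper's body presses on something with over 40 N, if the wrist force passes 120 N, or if a joint passes its speed limit or range.

## Working session

There is one attempt and no reset: what is moved stays moved. The work goes in short steps, Python scripts to look and compute and a tool call to move; the robot and the scene stay as the last step left them, time stands still between calls to the robot, and variables do not carry over. Pictures are saved under pics/ and viewed, and the job is handed in when it is done.

Besides the shell and the picture viewer there is one more tool, called after "Call:" by a JSON object that holds its "method" and its "body", one argument or row to a line. servo_tool: Moves the arm, as the interface text tells. Shift numbers are shares of 50 mm and turn numbers shares of 90 degrees, none past 1 either way. Its arguments: {"type":"object","properties":{"series":{"type":"array"}},"required":["series"]}

```bash
ls; mkdir -p pics; python3 - <<'E'
from plant import bot
import cv2
o=bot.get_obs();print(o['time'],o['tool_pos'],o['tcp_rot'],o['contact_force'],o['grip_width'])
for c in ['top','scene']:
    im=bot.capture(c);cv2.imwrite(f'pics/{c}0.png',im[:,:,::-1])
    m=bot.camera_model(c);print(c,m)
    import numpy as np
    T=np.array(m['world_from_camera'])
    for n in ['stand','plate','corner_a','corner_b','corner_c','corner_d','tab_a','tab_b','hammer','jar','buckle'] if c=='top' else ['plate','corner_a','tab_a']:
        for r in bot.pinpoint(c,n)[:4]:
            print(n,round(r['p'],2),np.round((T@np.append(r['point'],1))[:3],1))
print(bot.get_obs()['time'])
E
```

```text
pics
0.0 [193.44629031 487.62795985 226.0519672 ] [-3.14007760e+00 -2.11961994e-04  2.76378560e+00] [-0.58277244  0.59272792  0.16341683] 91.89632809660513
top {'mtx': array([[575.15432774,   0.        , 315.5899598 ],
       [  0.        , 575.15432774, 244.7373148 ],
       [  0.        ,   0.        ,   1.        ]]), 'world_from_camera': array([[-2.82684189e-02,  9.94021612e-01, -1.05460564e-01,
         4.73036615e+02],
       [-9.99429579e-01, -2.61556575e-02,  2.13634844e-02,
         4.25291407e+01],
       [ 1.84773748e-02,  1.06004319e-01,  9.94193981e-01,
         9.88953613e+02],
       [ 0.00000000e+00,  0.00000000e+00,  0.00000000e+00,
         1.00000000e+00]])}
stand 0.85 [525.7 107.7   2. ]
stand 0.69 [675.  174.6   5.7]
plate 0.9 [526.3 107.6  47.3]
corner_a 0.8 [473.9  24.1  61.8]
corner_a 0.79 [450.2 175.9  58.6]
corner_a 0.59 [599.2  39.5  57. ]
corner_a 0.58 [574.  195.   60.4]
corner_b 0.8 [473.9  24.1  61.8]
corner_b 0.79 [450.2 175.9  58.6]
corner_b 0.59 [599.2  39.5  57. ]
corner_b 0.58 [574.  195.   60.4]
corner_c 0.8 [473.9  24.1  61.8]
corner_c 0.79 [450.
[... 718 characters left out ...]
8199, 244.69392882],
       [  0.        ,   0.        ,   1.        ]]), 'world_from_camera': array([[-2.71449630e-01, -5.67025772e-01,  7.77686873e-01,
         1.43507034e+03],
       [ 9.62356271e-01, -1.48472892e-01,  2.27653704e-01,
         2.91848741e+02],
       [-1.36200982e-02,  8.10208353e-01,  5.85983718e-01,
         6.89317324e+02],
       [ 0.00000000e+00,  0.00000000e+00,  0.00000000e+00,
         1.00000000e+00]])}
plate 0.96 [525.9 110.   52.7]
corner_a 0.92 [452.9 176.7  61.2]
corner_a 0.83 [599.5  45.5  61.6]
corner_a 0.81 [475.2  22.9  59. ]
corner_a 0.65 [577.9 188.4  63.6]
tab_a 0.69 [581.5  -8.2  64.9]
tab_a 0.62 [503.4 -19.5  67.4]
tab_a 0.55 [550.  237.7  69. ]
0.8
```

```bash
cat > h.py <<'E'
import numpy as np
from scipy.optimize import least_squares
L={'a':(-63,78),'b':(63,78),'c':(63,-78),'d':(-63,-78)}
TB={k:(np.sign(v[0])*40,np.sign(v[1])*120) for k,v in L.items()}
def W(p,q):
    c,s=np.cos(p[2]),np.sin(p[2]);return np.array([p[0]+c*q[0]-s*q[1],p[1]+s*q[0]+c*q[1]])
E
python3 - <<'E'
from h import *
import cv2
from plant import bot
obs=[(L['a'],(450.2,175.9)),(L['a'],(452.9,176.7)),(L['b'],(574,195)),(L['b'],(577.9,188.4)),(L['c'],(599.2,39.5)),(L['c'],(599.5,45.5)),(L['d'],(473.9,24.1)),(L['d'],(475.2,22.9)),
(TB['a'],(469.6,221.6)),(TB['b'],(550.8,236.9)),(TB['b'],(550,237.7)),(TB['c'],(585.1,-6.4)),(TB['c'],(581.5,-8.2)),(TB['d'],(504.8,-22.1)),(TB['d'],(503.4,-19.5)),((0,0),(525.7,107.7)),((0,0),(526,109))]
r=least_squares(lambda p:np.concatenate([W(p,q)-np.array(w) for q,w in obs]),[525,107,.15],loss='soft_l1',f_scale=3)
print(r.x,np.round(r.fun.reshape(-1,2),1).tolist())
p=r.x
for c in ['top','scene']:
    im=cv2.imread(f'pics/{c}0.png');m=bot.camera_model(c);T=np.linalg.inv(m['world_from_camera'])
    def pr(x):
        q=T@np.append(x,1);q=m['mtx']@np.array([q[0],-q[1],-q[2]]);return tuple(int(v) for v in np.round(q[:2]/q[2]))
    for k in 'abcd':
        cv2.circle(im,pr([*W(p,L[k]),60.5]),2,(0,0,255),-1);cv2.circle(im,pr([*W(p,TB[k]),65]),2,(0,255,0),-1)
    e=[pr([*W(p,q),60.5]) for q in [(-80,-95),(80,-95),(80,95),(-80,95)]]
    cv2.polylines(im,[np.array(e)],True,(255,0,0),1)
    cv2.imwrite(f'pics/{c}0o.png',im)
for k in 'abcd': print(k,np.round(W(p,L[k]),1), 'press tab',np.round(W(p,(TB[k][0],np.sign(TB[k][1])*126)),1))
E
```

```text
[5.26107727e+02 1.08152070e+02 1.42265577e-01] [[2.5, 0.5], [-0.2, -0.3], [3.4, -0.7], [-0.5, 5.9], [0.3, 0.4], [0.0, -5.6], [0.9, -2.1], [-0.4, -0.9], [-0.1, -0.3], [-2.1, -4.3], [-1.3, -5.1], [-2.4, 1.4], [1.2, 3.2], [-1.3, 5.8], [0.1, 3.2], [0.4, 0.5], [0.1, -0.8]]
a [452.7 176.4] press tab [468.6 227.2]
b [577.4 194.3] press tab [547.8 238.6]
c [599.5  39.9] press tab [583.6 -10.9]
d [474.8  22. ] press tab [504.4 -22.2]
```

View pics/top0o.png

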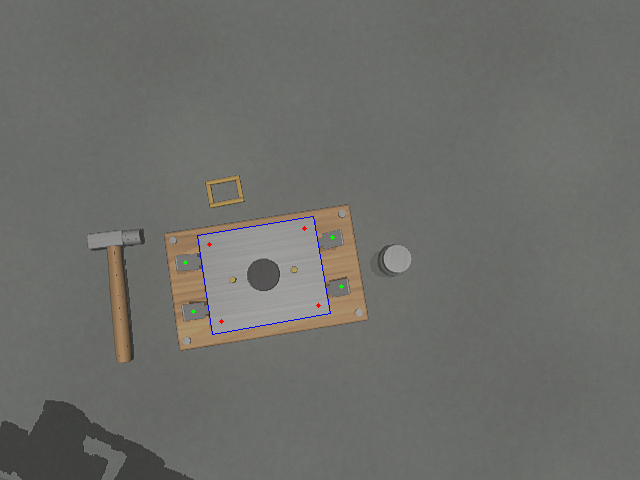

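View pics/scene0o.png

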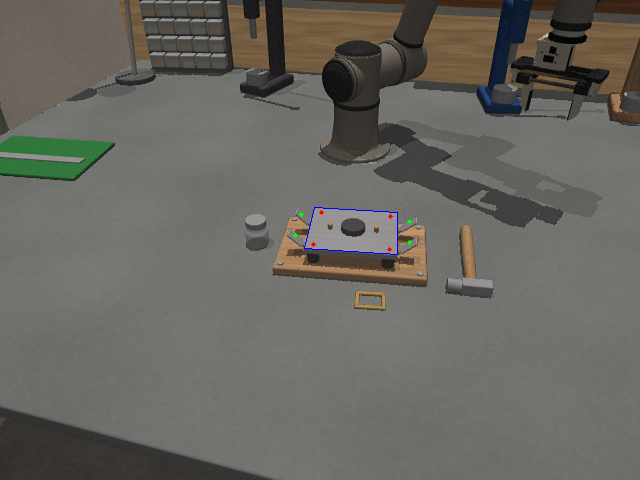

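Call:
{"method": "servo_tool", "body": {
  "series": [
    [0,0,0,0,0.1],
    [0,0,0,0,0.1],
    [0,0,0,0,0.1],
    [0,0,0,0,0.1],
    [0,0,0,0,0.1],
    [0,0,0,0,0.1],
    [0,0,0,0,0.07],
    [0,0,0,0,0]
  ]
}}

```text
time: 1.8
tool_pos: [193.6, 488.0, 226.7]
tcp_rot: [3.142, -0.0, 1.712]
contact_force: [0.4, -0.9, -0.2]
grip_width: 16.1
```

```bash
cat >> h.py <<'E'
P=np.array([526.1,108.15,0.1423])
def st():
    from plant import bot
    o=bot.get_obs();c,s=np.cos(P[2]),np.sin(P[2]);d=o['tool_pos'][:2]-P[:2]
    print(round(o['time'],2),'stand xy',round(c*d[0]+s*d[1],1),round(-s*d[0]+c*d[1],1),'z',round(o['tool_pos'][2],2),'rpy',np.round(o['tcp_rot'],3),'F',np.round(o['contact_force'],1),'w',round(o['grip_width'],1),'q',np.round(o['joint_positions'],2))
E
python3 -c "from h import *;st()"
```

```text
1.8 stand xy -275.2 423.1 z 226.74 rpy [ 3.142 -0.     1.712] F [ 0.4 -0.9 -0.2] w 16.1 q [1.05 0.34 1.52 0.   1.28 0.91]
```

Call:
{"method": "servo_tool", "body": {
  "series": [
    [0,-0.69,0.424,0,0],
    [0,-0.69,0.424,0,0],
    [0,-0.69,0.424,0,0],
    [0,-0.69,0.424,0,0],
    [0,-0.69,0.424,0,0],
    [0,-0.69,0.424,0,0],
    [0,-0.69,0.424,0,0],
    [0,-0.69,0.424,0,0],
    [0,-0.69,0.424,0,0],
    [0,-0.69,0.424,0,0],
    [0,0,0,0.9,0],
    [0,0,0,0.9,0],
    [0,0,0,0.9,0],
    [0,0,0,0.4,0],
    [0,0,0,0,0]
  ]
}}

```text
time: 3.68
tool_pos: [451.0, 175.9, 70.5]
tcp_rot: [-3.138, 0.0, 1.713]
contact_force: [1.0, -0.3, 1.4]
grip_width: 0.6
```

```bash
python3 - <<'E'
from h import *;st()
from plant import bot
import cv2
cv2.imwrite('pics/s1.png',bot.capture('scene')[150:350,200:520,::-1].repeat(2,0).repeat(2,1))
E
```

```text
3.67 stand xy -64.8 77.7 z 70.52 rpy [-3.138  0.     1.713] F [ 1.  -0.3  1.4] w 0.6 q [0.21 0.46 1.83 0.   0.85 0.07]
```

View pics/s1.png

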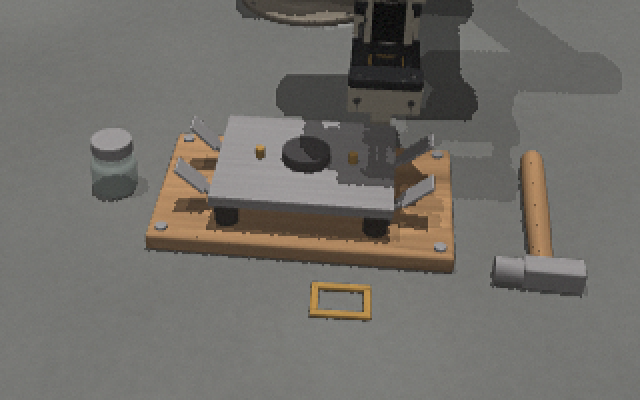

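The picture shows the gripper over the near-left corner (about px 385,110), with all four tabs up. Next I press corner_a.

Call:
{"method": "servo_tool", "body": {
  "series": [
    [0,0,0,0.1,0],
    [0,0,0,0.08,0],
    [0,0,0,0.02,0],
    [0,0,0,0.02,0],
    [0,0,0,0,0]
  ]
}}

```text
time: 4.35
tool_pos: [452.0, 176.1, 60.8]
tcp_rot: [3.141, -0.0, 1.711]
contact_force: [-0.3, 0.9, -0.2]
grip_width: 0.4
```

```bash
python3 -c "from h import *;st()"
```

```text
4.35 stand xy -63.8 77.8 z 60.81 rpy [ 3.141 -0.     1.711] F [-0.3  0.9 -0.2] w 0.4 q [0.21 0.48 1.84 0.   0.82 0.07]
```

Call:
{"method": "servo_tool", "body": {
  "series": [
    [0,0,0,0.02,0],
    [0,0,0,0.02,0],
    [0,0,0,0,0]
  ]
}}

```text
time: 4.72
tool_pos: [452.2, 176.3, 60.4]
tcp_rot: [3.14, -0.0, 1.712]
contact_force: [-4.9, -1.5, 16.8]
grip_width: 0.5
```

Call:
{"method": "servo_tool", "body": {
  "series": [
    [0,0,0,0.02,0],
    [0,0,0,0,0]
  ]
}}

```text
time: 4.97
tool_pos: [452.2, 176.3, 60.3]
tcp_rot: [3.139, -0.0, 1.712]
contact_force: [-7.4, -1.6, 26.9]
grip_width: 0.5
```

Call:
{"method": "servo_tool", "body": {
  "series": [
    [0,0,0,-0.44,0],
    [0,0,0.84,0,0],
    [0,0,0.84,0,0],
    [0,0,0.85,0,0],
    [0,0,0,0,0],
    [0,0,0,0.3,0],
    [0,0,0,0.06,0],
    [0,0,0,0.02,0],
    [0,0,0,0.02,0],
    [0,0,0,0.02,0],
    [0,0,0,0,0]
  ]
}}

```text
time: 6.35
tool_pos: [575.2, 193.5, 60.5]
tcp_rot: [-3.14, 0.0, 1.712]
contact_force: [-7.3, -2.6, 16.0]
grip_width: 0.5
```

```bash
python3 -c "from h import *;st()"
```

```text
6.35 stand xy 60.7 77.6 z 60.46 rpy [-3.14   0.     1.712] F [-7.3 -2.6 16. ] w 0.5 q [ 0.2   0.66  1.49 -0.    1.    0.06]
```

Call:
{"method": "servo_tool", "body": {
  "series": [
    [0,0,0,-0.44,0],
    [0,-0.78,0.02,0,0],
    [0,-0.78,0,0,0],
    [0,-0.78,0,0,0],
    [0,-0.78,0,0,0],
    [0,0,0,0,0],
    [0,0,0,0.3,0],
    [0,0,0,0.06,0],
    [0,0,0,0.02,0],
    [0,0,0,0.02,0],
    [0,0,0,0.02,0],
    [0,0,0,0,0]
  ]
}}

```text
time: 7.85
tool_pos: [600.0, 39.9, 60.1]
tcp_rot: [3.141, -0.0, 1.711]
contact_force: [-1.5, 2.8, 2.4]
grip_width: 0.5
```

```bash
python3 -c "from h import *;st()"
```

```text
7.85 stand xy 63.5 -78.0 z 60.12 rpy [ 3.141 -0.     1.711] F [-1.5  2.8  2.4] w 0.5 q [-0.06  0.65  1.51  0.    0.99 -0.2 ]
```

Call:
{"method": "servo_tool", "body": {
  "series": [
    [0,0,0,0.02,0],
    [0,0,0,0,0]
  ]
}}

```text
time: 8.1
tool_pos: [600.2, 39.7, 59.0]
tcp_rot: [3.141, -0.0, 1.711]
contact_force: [-1.0, 3.4, 4.3]
grip_width: 0.2
```

Call:
{"method": "servo_tool", "body": {
  "series": [
    [0,0,0,0.02,0],
    [0,0,0,0,0]
  ]
}}

```text
time: 8.35
tool_pos: [600.3, 39.6, 57.9]
tcp_rot: [3.141, -0.0, 1.711]
contact_force: [0.6, 2.2, 5.3]
grip_width: 0.1
```

Call:
{"method": "servo_tool", "body": {
  "series": [
    [0,0,0,0.02,0],
    [0,0,0,0,0]
  ]
}}

```text
time: 8.6
tool_pos: [600.3, 39.6, 57.0]
tcp_rot: [3.141, -0.0, 1.711]
contact_force: [-0.3, 3.1, 5.4]
grip_width: 0.4
```

c is sinking; I keep pressing to its stop.

Call:
{"method": "servo_tool", "body": {
  "series": [
    [0,0,0,0.02,0],
    [0,0,0,0.02,0],
    [0,0,0,0,0]
  ]
}}

```text
time: 8.98
tool_pos: [600.5, 39.6, 56.7]
tcp_rot: [3.14, 0.0, 1.711]
contact_force: [-3.0, 3.9, 16.4]
grip_width: 0.5
```

Call:
{"method": "servo_tool", "body": {
  "series": [
    [0,0,0,0.02,0],
    [0,0,0,0,0]
  ]
}}

```text
time: 9.22
tool_pos: [600.6, 39.7, 56.6]
tcp_rot: [3.139, 0.0, 1.712]
contact_force: [-5.7, 3.7, 22.7]
grip_width: 0.4
```

Call:
{"method": "servo_tool", "body": {
  "series": [
    [0,0,0,-0.5,0],
    [0,0,0,-0.6,0],
    [0,-0.7,-0.44,0,0],
    [0,0,0,0,0]
  ]
}}

```text
time: 9.72
tool_pos: [582.0, -0.6, 108.4]
tcp_rot: [-3.14, 0.001, 1.709]
contact_force: [0.9, 0.6, 0.4]
grip_width: 0.5
```

```bash
python3 - <<'E'
from h import *;st()
from plant import bot
import cv2
im=bot.capture('scene');print(bot.get_obs()['time'])
cv2.imwrite('pics/s2full.png',im[:,:,::-1])
a=cv2.resize(im[190:290,260:440,::-1],None,fx=4,fy=4,interpolation=cv2.INTER_CUBIC)
cv2.imwrite('pics/s2.png',a)
b=cv2.resize(cv2.imread('pics/scene0.png')[190:290,260:440],None,fx=4,fy=4,interpolation=cv2.INTER_CUBIC)
cv2.imwrite('pics/s0z.png',b)
E
```

```text
9.72 stand xy 40.0 -115.6 z 108.35 rpy [-3.140e+00  1.000e-03  1.709e+00] F [0.9 0.6 0.4] w 0.5 q [-0.13  0.56  1.52 -0.    1.06 -0.27]
9.775
```

View pics/s2.png

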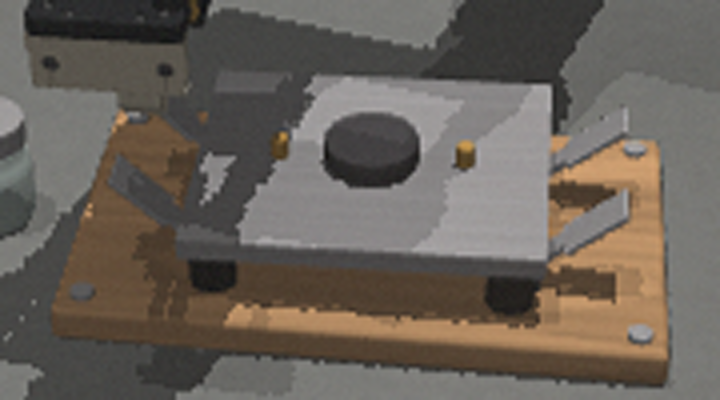

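View pics/s0z.png

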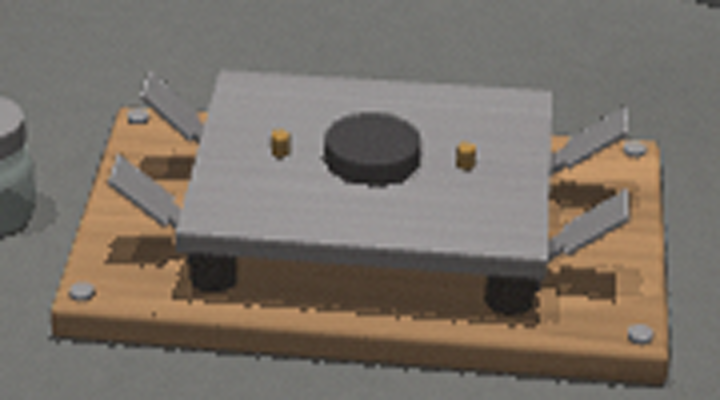

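The far-right corner (front left in this view, px ~180,240) now sits lower against its foot (foot top 252→262), and it stays down. Next I line up with tab_c.

Call:
{"method": "servo_tool", "body": {
  "series": [
    [0,-0.2,0,0,0],
    [0,0,0,0.3,0],
    [0,0,0,0,0]
  ]
}}

```text
time: 10.15
tool_pos: [583.4, -7.7, 91.6]
tcp_rot: [-3.138, -0.001, 1.712]
contact_force: [-0.1, -0.0, 1.0]
grip_width: 0.6
```

```bash
python3 -c "from h import *;st()"
```

```text
10.15 stand xy 40.3 -122.8 z 91.57 rpy [-3.138e+00 -1.000e-03  1.712e+00] F [-0.1 -0.   1. ] w 0.6 q [-0.14  0.58  1.53  0.    1.03 -0.29]
```

Call:
{"method": "servo_tool", "body": {
  "series": [
    [0,-0.06,0,0.1,0],
    [0,0,0,0.1,0],
    [0,0,0,0.1,0],
    [0,0,0,0.1,0],
    [0,0,0,0.1,0],
    [0,0,0,0.1,0],
    [0,0,0,0.1,0],
    [0,0,0,0,0]
  ]
}}

```text
time: 11.15
tool_pos: [584.8, -10.8, 58.3]
tcp_rot: [-3.141, -0.001, 1.711]
contact_force: [0.3, 0.3, 0.6]
grip_width: 0.4
```

```bash
python3 - <<'E'
from h import *;st()
from plant import bot
import cv2
im=bot.capture('scene')
cv2.imwrite('pics/s3.png',cv2.resize(im[190:290,260:440,::-1],None,fx=4,fy=4,interpolation=cv2.INTER_CUBIC))
E
```

```text
11.15 stand xy 41.2 -126.1 z 58.27 rpy [-3.141e+00 -1.000e-03  1.711e+00] F [0.3 0.3 0.6] w 0.4 q [-0.15  0.63  1.56  0.    0.96 -0.29]
```

View pics/s3.png

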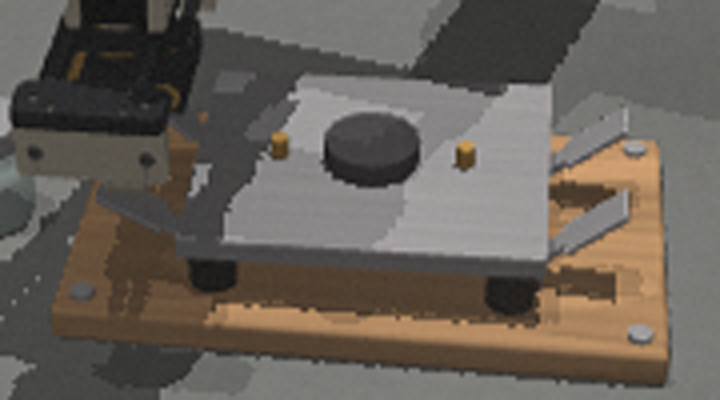

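Tab_c's end has moved down from about px (115,160) to (100,195), so it is turning. I continue.

Call:
{"method": "servo_tool", "body": {
  "series": [
    [0,0,0,0.1,0],
    [0,0,0,0.1,0],
    [0,0,0,0.1,0],
    [0,0,0,0.06,0],
    [0,0,0,0.06,0],
    [0,0,0,0,0]
  ]
}}

```text
time: 11.95
tool_pos: [584.6, -10.9, 37.3]
tcp_rot: [-3.141, -0.001, 1.711]
contact_force: [0.2, 0.2, -0.3]
grip_width: 0.3
```

Call:
{"method": "servo_tool", "body": {
  "series": [
    [0,0,0,0.04,0],
    [0,0,0,0.04,0],
    [0,0,0,0,0]
  ]
}}

```text
time: 12.32
tool_pos: [584.8, -11.0, 33.4]
tcp_rot: [-3.141, -0.0, 1.711]
contact_force: [0.8, -0.3, 0.1]
grip_width: 0.5
```

Call:
{"method": "servo_tool", "body": {
  "series": [
    [0,0,0,0.02,0],
    [0,0,0,0.02,0],
    [0,0,0,0,0]
  ]
}}

```text
time: 12.7
tool_pos: [584.8, -11.1, 31.9]
tcp_rot: [-3.141, -0.0, 1.711]
contact_force: [-1.4, -0.8, 5.1]
grip_width: 0.3
```

Call:
{"method": "servo_tool", "body": {
  "series": [
    [0,0,0,0.02,0],
    [0,0,0,0,0]
  ]
}}

```text
time: 12.95
tool_pos: [584.9, -11.1, 31.6]
tcp_rot: [3.141, 0.0, 1.711]
contact_force: [-3.8, -0.8, 10.0]
grip_width: 0.9
```

Call:
{"method": "servo_tool", "body": {
  "series": [
    [0,0,0,0.02,0],
    [0,0,0,0,0]
  ]
}}

```text
time: 13.2
tool_pos: [585.0, -11.1, 31.4]
tcp_rot: [3.141, 0.0, 1.711]
contact_force: [-5.5, -0.2, 16.0]
grip_width: 0.3
```

Firm stop at about 31.5 mm with 16 N. I lift off, clear the view and check.

Call:
{"method": "servo_tool", "body": {
  "series": [
    [0,0,0,-0.2,0],
    [0,0,0,-0.7,0],
    [0,0,0,-0.9,0],
    [0,0,0,-0.9,0],
    [0,0,-0.9,-0.5,0],
    [0,0,-0.9,0,0],
    [0,0,-0.9,0,0],
    [0,0,-0.9,0,0],
    [0,0,0,0,0]
  ]
}}

```text
time: 14.32
tool_pos: [404.3, -36.0, 189.8]
tcp_rot: [-3.141, -0.001, 1.71]
contact_force: [1.6, 0.1, -1.2]
grip_width: 0.3
```

```bash
python3 - <<'E'
from h import *;st()
from plant import bot
import cv2
im=bot.capture('scene')
cv2.imwrite('pics/s4.png',cv2.resize(im[190:310,230:430,::-1],None,fx=4,fy=4,interpolation=cv2.INTER_CUBIC))
cv2.imwrite('pics/t4.png',bot.capture('top')[:,:,::-1])
for c in ['scene','top']:
    T=np.array(bot.camera_model(c)['world_from_camera'])
    for n in ['tab_a','hammer','jar','buckle']:
        for r in bot.pinpoint(c,n)[:4]: print(c,n,round(r['p'],2),np.round((T@np.append(r['point'],1))[:3],1))
E
```

```text
14.32 stand xy -141.0 -125.4 z 189.78 rpy [-3.141e+00 -1.000e-03  1.710e+00] F [ 1.6  0.1 -1.2] w 0.3 q [-0.28  0.16  1.88  0.    1.1  -0.42]
scene tab_a 0.71 [470.  224.8  64.9]
scene tab_a 0.63 [504.  -19.7  66.9]
scene tab_a 0.57 [550.7 235.3  63.6]
scene tab_a 0.43 [582.8 -19.7  33.3]
scene hammer 0.65 [500.  355.2   2.3]
scene jar 0.62 [ 547.8 -107.2    1.5]
scene jar 0.32 [477.6  23.5  57. ]
scene buckle 0.6 [584.  -22.7  32. ]
scene buckle 0.54 [677.1 182.    3.7]
top tab_a 0.9 [586.2 -18.8  32.5]
top tab_a 0.87 [468.5 227.4  58.7]
top tab_a 0.71 [503.5 -22.8  60.5]
top tab_a 0.56 [549.5 237.5  64. ]
top hammer 0.77 [500.6 356.9  -2.7]
top jar 0.94 [ 546.  -104.4   -2.1]
top buckle 0.68 [677.4 176.3   2.7]
top buckle 0.58 [471.9  22.5  62.4]
```

View pics/s4.png

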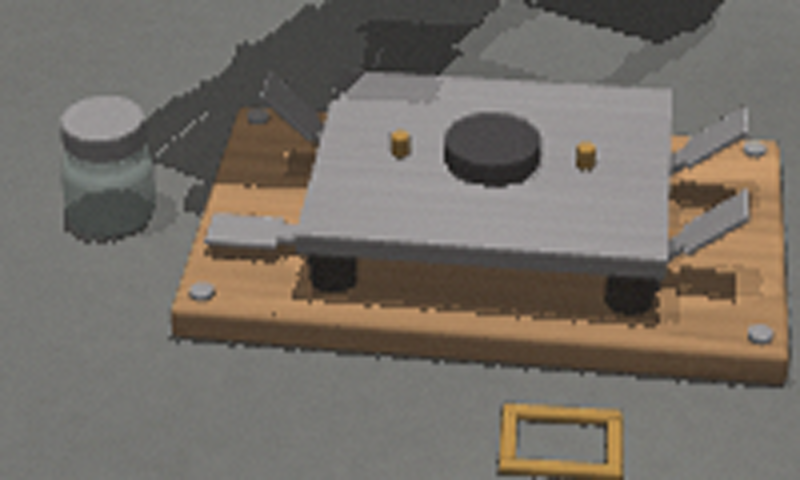

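View pics/t4.png

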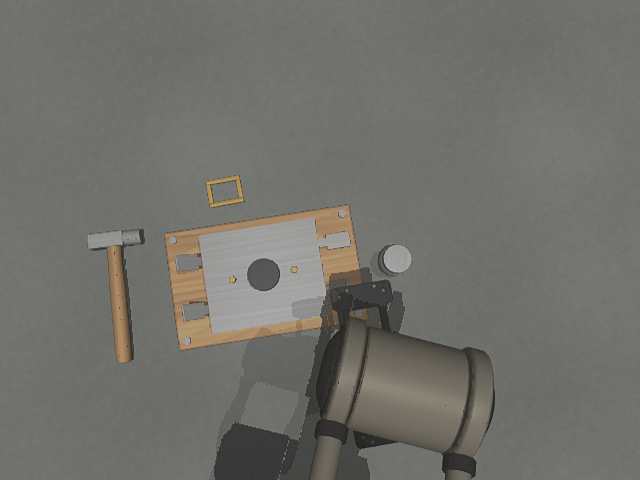

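The picture shows tab_c lying flat (px ~245,230) and the other three tabs up. The plate's front-left edge (px ~300,240) is back at its original height, and the jar, buckle and hammer haven't moved. I'll hand the job in.

```bash
python3 -c "
from plant import bot
print(bot.close_job())"
```

```text
the job is handed in; nothing more can be done
None
```

The plate rocked at corner_c, the far right one. I pressed its shim fully flat, and the plate looks level again. The job was handed in after about 15 s of the 51 s allowed.

- **Finding the corner:** I pressed a, b and c in turn with the shut fingertips. Corner_a held firm at 27 N and corner_b at 16 N. Corner_c sank 4 mm (60.5 to 56.6 mm) under about 5 N, stopped firm at 23 N and stayed down. I did not need to press corner_d.
- **Pressing the shim:** I pressed shim_c's tab straight down until it met a firm stop at 31.4 mm with 16 N. I then moved the arm clear.
- **Last checks:** The pictures show tab_c flat, at about 33 mm, and the other three tabs up, at about 59 to 67 mm. The hammer, jar and buckle are within measurement error of where they started. I judged the plate level by eye, from its front edge matching the first picture; I did not measure it.
- **Detector errors:** In the last pictures the network labelled tab_c and corner_d as a buckle, and corner_d as a jar. The images show these labels were wrong.

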